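# Right the fallen V-stand and lay the link rod up for coating

### The job

I want to coat the link rod clear of the bench, but one of the two V-stands has been knocked over. Stand the fallen one upright on its foot about 110 mm from the other, centre to centre, with their V-grooves in line, then lay the rod's tube gently in both Vs, its middle about midway between the stands. Set the rod down rather than dropping it, and do not knock over the good stand or disturb the cup, the can or the tape roll.

Things in the scene. Friction and masses are not known exactly. Their poses are not given: they have to be found in the camera images.
- upright_stand: V-stand standing on the bench, loose, 0.6 kg, 140 mm high: foot plate 70 x 70 x 8 mm, square-tube post 25 x 25 mm up to 111 mm, on top a 30 mm long piece of angle iron, open upwards as a 90-degree V, 53 mm wide over its legs. Origin: centre of the foot's underside; z up along the post; x along the V-groove (the direction a rod lies in it, either sense), y across it.
- fallen_stand: An identical V-stand that has fallen over: its post lies nearly level (V end 9 degrees down), resting on an edge of the foot and an end of the V. Same frame: origin at the centre of the foot's underside, z along the post from foot to V, x along the groove (now nearly straight down), y across it (now level, square to the post's flat sides).
- upright_stand_v (a point): point of the upright stand where the axis of the rod's tube lies when it is seated in the V, 134.8 mm above the foot's underside; axes as the stand's.
- fallen_stand_v (a point): the same point of the fallen stand, 134.8 mm along its post from the foot's underside; axes as that stand's.
- link_rod: steel link rod, 200 mm long, 0.4 kg: a plain tube 28 mm in diameter and 136 mm long with a bushed eye (ring 36 mm across, 14 mm thick, bush 18 mm) on each end. It lies on the bench. Origin: middle of the tube on its axis; x along the tube, z along the eyes' holes.
- ink_cup: clear open cup, 88 mm across, 82 mm high; bystander. Origin: centre of its underside.
- hardener_can: cone-top tin with a screw cap, 93 mm across, 224 mm high; bystander. Origin: centre of its underside.
- masking_tape: roll of masking tape lying flat, 104 mm across, 36 mm high; bystander. Origin: centre of its underside.
Not all that is in view belongs to the job. Leave any brown look-alike of the upright_stand alone.

How it is judged:
By the outcome, as a careful person would: the job done as asked, in the order asked, and still so for the second after the job is handed in, with the robot touching nothing.
It also fails if it takes over 61 s, if anything falls off the work surface, if the arm or the gripper's body presses on something with over 40 N, if the wrist force passes 120 N, or if a joint passes its speed limit or range.

### The arm

A 6-joint arm with a two-finger parallel gripper is mounted at the origin on a cart in front of the work surface, level with it; the furniture and walls round the work are solid. World frame = base frame: x ahead of the robot, y to its left, z up, the work surface at z = 0. Lengths are in m, angles in rad, forces in N, time in s.
With the tool pointing down it reaches from about 0.375 to 0.9 m from the base axis. Payload 3.1 kg.
Tool frame: the origin (TCP) lies at the very end of the fingers, on their centre line; the grasp point (between the pads) lies 19 mm behind it; z points along the fingers, y is the line along which they close (so a half turn about z gives the same grasp; the last joint's range is limited). The gripper opens to 85 mm and grips with 20 to 120 N. Pads are 22 mm wide; open, the fingers measure 114 mm over their backs; the gripper's body (76 mm by 85 mm) begins 54 mm behind the grasp point. The pads swing forward as they close: fully open they stand 13 mm farther back than shut.
Start: joints at [-1.375, 0.527, 1.433, -0, 1.181, -0.178], TCP at [0.229, -0.582, 0.231] pointing down, gripper open.
Joint ranges: [-3.08, 3.08], [-0.75, 2.2], [0.22, 2.44], [-1.43, 4.57], [0, 2.65], [-2.85, 2.85]. Speed limits (rad/s): [2.79, 2.79, 3.14, 3.14, 3.14, 3.14].

### API

Orientations are given as a unit quaternion [x, y, z, w].
In Python, from station import telemetry, snapshot, ticket gives the robot as it stands.
- The arm moves only by the tool move_arm, never from a script. Its argument "commands" is text: rows parted by semicolons, each of 7 numbers parted by spaces: the shift along the tool's x, y, z in mm, then the turn, a rotation vector about the tool's x, y, z in degrees, then the opening, from -1 (shut) to 1 (fully open). A call has exactly 5 rows; each row is the pose to reach, as a shift and turn from the pose commanded when the call began, along the tool's axes at that moment; what a row does not reach only later rows make up. A row lasts 1/8 s, in which the tool goes at most 62.5 mm and 10.7 degrees, less where a joint would pass 70% of its speed; a pose out of reach is approached as far as the arm can. A call with a gripper value outside its range is refused whole. The fingers move at their own pace and stop on an object; "grip_force" is the grip in N (left out, the last holds). Time passes only in rows, so rows that repeat a pose let the fingers close, or fill a call up. It gives the time, the measured TCP pose, the force, the opening and the grip force at its end, in the units of the state.
- telemetry.sense(): the state, without advancing time (a new reading comes with each control period).
- snapshot(name): name is "side" or "top"; returns a dict with "image" (480x640x3 uint8, red, green, blue), "fx", "fy", "cx", "cy" (pixels), "k1" (the pictures are not rectified: a ray, as slopes to the right and down, at radius r is drawn at 1 + k1 r^2 times it, then the intrinsics apply), "pose" (4x4, takes a point from camera to world coordinates). Camera axes: x right, y down, z forward; pixel columns grow to the right and rows downward; lengths in m; the calibration is good to about 2 mm. A picture is of the moment at which its call begins. There is no depth.
- ticket.sign_off(): hands the job in; it is judged then, once.
The state is a dict: "t": time; "q": joint angles; "qd": joint speeds; "tau": joint torques, N m; "tcp_pos": TCP position; "tool_rot": TCP orientation; "force": force on the tool from outside, world axes, zero at the start; "ft_torque": the same for the moment, N m; "finger_gap": opening from 0.0 (shut) to 1.0 (fully open); "gripper_force": force on a finger pad.
Only numpy, scipy, OpenCV 4.12 (cv2) and the standard library are available. Lean on these libraries where they do the work, as an engineer would, in place of code of your own. Each camera call takes 0.05 s, during which the arm holds its last target. There are 200 camera calls.

## Working session

There is one attempt and no reset: what is moved stays moved. The work goes in short steps, Python scripts to look and compute and a tool call to move; the robot and the scene stay as the last step left them, time stands still between calls to the robot, and variables do not carry over. Pictures are saved under pics/ and viewed, at most 12 in all, crops included, and the job is handed in when it is done.

Besides the shell and the picture viewer there is one more tool, called after "Request:" as name(argument=value, ...) on one line, values as JSON. move_arm: Moves the arm, as the interface text tells. Its arguments: {"type":"object","properties":{"commands":{"type":"string"},"grip_force":{"type":"number"}},"required":["commands"]}

```bash
ls; mkdir -p pics; cat > h.py <<'E'
import numpy as np, cv2, pickle
from scipy.spatial.transform import Rotation as R
from station import telemetry, snapshot, ticket
def snap(n,f):
    s=snapshot(n); cv2.imwrite('pics/%s.png'%f,s['image'][:,:,::-1]); pickle.dump(s,open(f+'.pkl','wb')); return s
def ld(f): return pickle.load(open(f+'.pkl','rb'))
def K(s): return np.array([[s['fx'],0,s['cx']],[0,s['fy'],s['cy']],[0,0,1.]])
def rays(s,uv):
    d=np.array([s['k1'],0,0,0,0.])
    p=cv2.undistortPoints(np.array(uv,float).reshape(-1,1,2),K(s),d)[:,0]
    P=np.array(s['pose']); v=np.c_[p,np.ones(len(p))]@P[:3,:3].T
    return P[:3,3],v
def onz(s,uv,z):
    o,v=rays(s,uv); z=np.broadcast_to(z,len(v)); return o+v*((z-o[2])/v[:,2])[:,None]
def tri(s1,a,s2,b):
    o1,v1=rays(s1,[a]);o2,v2=rays(s2,[b]);A=np.c_[v1[0],-v2[0]]
    t=np.linalg.lstsq(A,o2-o1,rcond=None)[0];p=o1+t[0]*v1[0];q=o2+t[1]*v2[0]
    return (p+q)/2,np.linalg.norm(p-q)
def proj(s,X):
    T=np.linalg.inv(s['pose']);r=cv2.Rodrigues(T[:3,:3])[0]
    return cv2.projectPoints(np.array(X,float).reshape(-1,1,3),r,T[:3,3],K(s),np.array([s['k1'],0,0,0,0.]))[0][:,0]
def tool():
    s=telemetry.sense(); return np.array(s['tcp_pos']),R.from_quat(s['tool_rot']) if len(np.ravel(s['tool_rot']))==4 else R.from_matrix(s['tool_rot'])
def rel(p,Rt):
    "target TCP p, rotation Rt -> shift mm, rotvec deg in tool axes"
    a,r=tool(); return np.round(r.inv().apply(np.array(p)-a)*1000,1),np.round((r.inv()*Rt).as_rotvec(degrees=True),1)
E
python3 -c "
from h import *
s=snap('top','t0');print(s['pose'],s['fx'],s['k1']);s=snap('side','s0');print(s['pose'],s['fx'])
print(telemetry.sense())"
```

```text
pics
[[-0.02909633 -0.9915499   0.12642074  0.32560496]
 [-0.99949017  0.03052344  0.00936565  0.03776958]
 [-0.01314531 -0.12608378 -0.9919325   1.68764218]
 [ 0.          0.          0.          1.        ]] 605.00570411732 -0.16734658779832706
[[-0.9814169  -0.12217187  0.14796925  0.23948092]
 [-0.1916209   0.58333923 -0.78930144  1.55345453]
 [ 0.01011416 -0.80298778 -0.59590967  1.26119302]
 [ 0.          0.          0.          1.        ]] 613.2632230069557
{'t': 0.1, 'q': array([-1.37447867e+00,  5.28373506e-01,  1.43380119e+00,  9.12484444e-07,
        1.18139339e+00, -1.78522769e-01]), 'qd': array([ 0.00093896, -0.00235834, -0.00316296, -0.00098802, -0.00041183,
       -0.00123149]), 'tau': array([-1.13280644e-04, -4.43304491e+01, -1.78586036e+01, -3.20271565e-04,
        3.90038156e-03,  3.78402323e-07]), 'tcp_pos': array([ 0.22871205, -0.58094501,  0.23042269]), 'tool_rot': array([ 9.82487735e-01,  1.86324648e-01, -8.36612426e-06, -9.87679393e-04]), 'force': array([0.50662816, 0.30914234, 0.67755927]), 'ft_torque': array([-0.00055191, -0.00571327, -0.00149901]), 'gripper_force': 0.0, 'finger_gap': 0.9993504965155161}
```

View pics/t0.png

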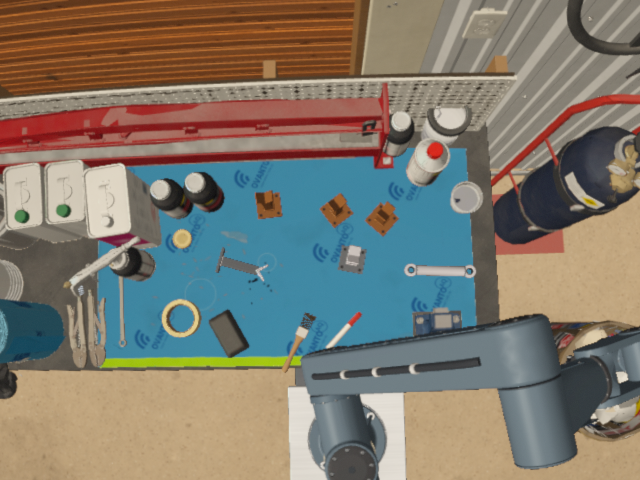

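View pics/s0.png

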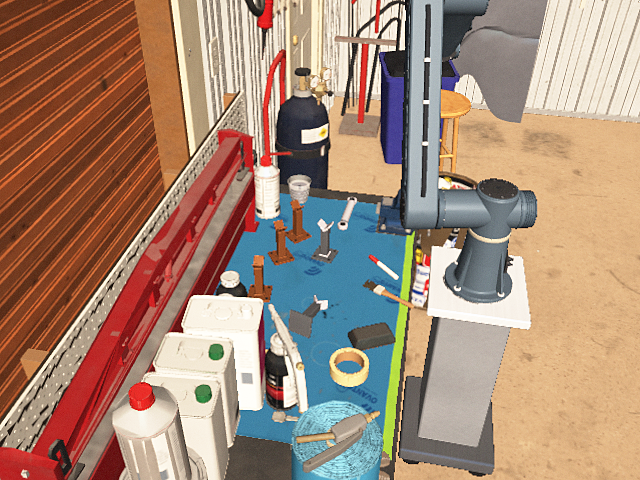

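The top view shows the grey upright stand at about (352,260), the fallen stand with its foot at (221,262) and V at (262,272), and the rod at (440,271). The brown look-alikes are at (268,205), (337,210) and (383,218). I'll zoom in on the stands and the rod.

```bash
python3 -c "
from h import *
a=cv2.imread('pics/t0.png');b=cv2.imread('pics/s0.png')
r=lambda i,x,y,w,h,f:cv2.resize(i[y:y+h,x:x+w],None,fx=f,fy=f,interpolation=cv2.INTER_CUBIC)
A=r(a,205,235,66,60,6);B=r(a,325,235,66,60,6)
C=r(b,280,285,66,60,6);D=r(b,300,205,66,60,6)
cv2.imwrite('pics/c0.png',cv2.resize(np.vstack([np.hstack([A,B]),np.hstack([C,D])]),(660,600)))
for n,f in(('t0',a),('s0',b)):
  s=ld(n)
  for uv in ((221,262),(262,272),(352,260),(440,271)) if n=='t0' else ((325,240),(347,213)): print(n,uv,onz(s,[uv],0.0)[0].round(3))
"
```

```text
t0 (221, 262) [0.5   0.338 0.   ]
t0 (262, 272) [0.468 0.222 0.   ]
t0 (352, 260) [ 0.495 -0.031  0.   ]
t0 (440, 271) [ 0.456 -0.278  0.   ]
s0 (325, 240) [ 0.506 -0.109  0.   ]
s0 (347, 213) [ 0.456 -0.287  0.   ]
```

View pics/c0.png

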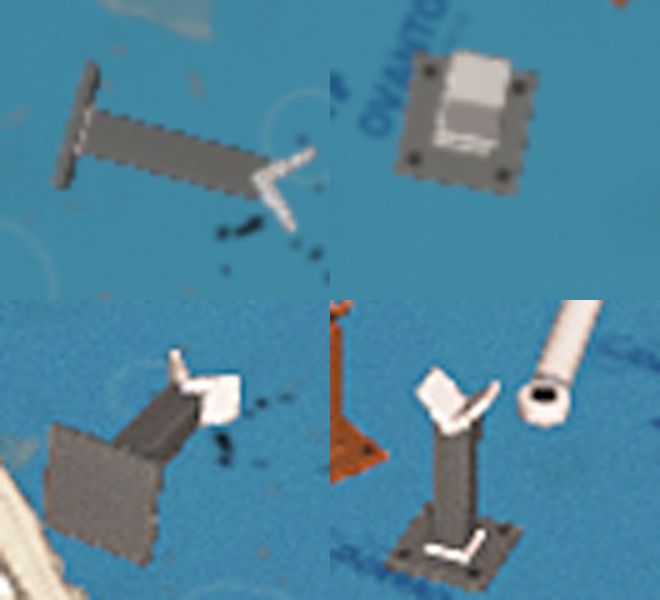

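The crop (5x) shows the upright stand's foot corners at (414,52), (540,72), (520,194) and (395,172). Its groove runs left-right in the picture, close to world y. The fallen post runs from its foot at (92,129) to its V at (263,177). I'll compute the poses and refine the rod by mask.

```bash
cat > m.py <<'E'
from h import *
t=ld('t0');s=ld('s0')
tr=lambda L,ox,oy,cx,cy:[((u-cx)/5+ox-.4,(v-cy)/5+oy-.4) for u,v in L]
c=onz(t,tr([(414,52),(540,72),(520,194),(395,172)],325,235,330,0),.008)
print('upright foot',c.round(4).tolist(),c.mean(0).round(4),np.linalg.norm(c-np.roll(c,-1,0),axis=1).round(4))
g=(c[0]-c[1]+c[3]-c[2]);h=(c[0]-c[3]+c[1]-c[2]); print('groove ang',np.degrees(np.arctan2(g[1],g[0])),np.degrees(np.arctan2(h[1],h[0]))+90)
# side view of the upright foot: front, right, back, left visible corners
c2=onz(s,tr([(388,560),(476,592),(523,530)],300,205,330,300),.008);print('side',c2.round(4).tolist(), ((c2[0]+c2[2])/2).round(4))
p=tr([(97,108),(88,150),(268,155),(258,198)],205,235,0,0)
q=onz(t,p,np.array([.0345,.0345,.018,.018])+.0123)
print('fallen post face corners',q.round(4).tolist());a=(q[0]+q[1])/2;b=(q[2]+q[3])/2;d=b-a
print('foot-end',a,'V-end',b,np.linalg.norm(d),'ang',np.degrees(np.arctan2(d[1],d[0])))
# rod
im=cv2.cvtColor(t['image'],cv2.COLOR_RGB2HSV);m=((im[...,1]<70)&(im[...,2]>110)).astype(np.uint8)
m2=np.zeros_like(m);m2[255:287,398:482]=m[255:287,398:482]
n,l,st,ce=cv2.connectedComponentsWithStats(m2);i=1+np.argmax(st[1:,4]);print(st[i],ce[i])
ys,xs=np.where(l==i);P=onz(t,np.c_[xs,ys],.018)[:,:2];r=cv2.minAreaRect(P.astype(np.float32)*1000)
u,_,vt=np.linalg.svd(P-P.mean(0),full_matrices=False);print('rod',P.mean(0),np.array(r[0]),r[1],r[2],'ang',np.degrees(np.arctan2(vt[0,1],vt[0,0])))
E
python3 m.py
```

```text
upright foot [[0.5369, -0.0029, 0.008], [0.5235, -0.073, 0.008], [0.4555, -0.0593, 0.008], [0.4699, 0.0099, 0.008]] [ 0.4965 -0.0313  0.008 ] [0.0713 0.0694 0.0706 0.0682]
groove ang 78.68178237828646 78.88132786426422
side [[0.5326, 0.0009, 0.008], [0.4703, 0.022, 0.008], [0.4508, -0.049, 0.008]] [ 0.4917 -0.0241  0.008 ]
fallen post face corners [[0.511, 0.3209, 0.0468], [0.488, 0.3261, 0.0468], [0.4839, 0.2288, 0.0303], [0.4603, 0.2347, 0.0303]]
foot-end [0.4994722  0.32348595 0.0468    ] V-end [0.47211977 0.23175684 0.0303    ] 0.09713204519442853 ang -106.6038968196224
[404 263  73  15 690] [439.57101449 270.35507246]
rod [ 0.45627762 -0.2734208 ] [ 457.12158203 -275.02636719] (202.39402770996094, 36.285072326660156) 87.06159210205078 ang -93.34168377887106
```

```bash
cat >> h.py <<'E'
def Rtool(zd,yd):
    z=np.array(zd,float);z/=np.linalg.norm(z);y=np.array(yd,float);y-=z*(y@z);y/=np.linalg.norm(y)
    return R.from_matrix(np.c_[np.cross(y,z),y,z])
def ang(a): a=np.radians(a);return np.array([np.cos(a),np.sin(a),0])
def tilt(az,a,sgn=1):
    "tool pointing towards azimuth az, a deg below horizontal; y level"
    a=np.radians(a);return Rtool(ang(az)*np.cos(a)-[0,0,np.sin(a)],sgn*ang(az+90))
def wrist(q1,s,Rt):
    M=(R.from_euler('Z',q1)*R.from_euler('Y',s)).inv()*Rt*R.from_euler('Z',-np.pi/2)
    return np.degrees(M.as_euler('ZYZ')).round(0)
E
python3 -c "
from h import *
st=telemetry.sense();q=st['q'];print(wrist(q[0],q[1]+q[2],tool()[1]))
for sg in(1,-1):
  print(sg,'grasp',wrist(np.radians(28),1.96,tilt(73.4,51,sg)),'final30',wrist(np.radians(28),1.9,tilt(-101.2,30,sg)),'down',wrist(.5,1.96,tilt(-101.2,89,sg)))
  print(sg,'final from grasp: alt',wrist(np.radians(28),1.9,tilt(78.8,30,sg)))
"
```

```text
[  0.  68. -10.]
1 grasp [  39.   45. -158.] final30 [-46. 111.  38.] down [-1. 68. 40.]
1 final from grasp: alt [  66.   47. -179.]
-1 grasp [39. 45. 22.] final30 [ -46.  111. -142.] down [  -1.   68. -140.]
-1 final from grasp: alt [66. 47.  1.]
```

```bash
cat >> h.py <<'E'
def plan(poses,start=None):
    a,r=start or tool()
    for p,Rt in poses:
        print(np.round(r.inv().apply(np.array(p)-a)*1000).astype(int),(r.inv()*Rt).as_rotvec(degrees=True).round(1)); a,r=np.array(p),Rt
E
cat > p1.py <<'E'
from h import *
G=np.array([.4876,.2837,.028])+.002*ang(73.4)  # grasp point on post axis, z~52 of the stand
Rg=tilt(73.4,51,-1); zt=Rg.as_matrix()[:,2]; tcp=G+.019*zt
pre=tcp-.12*zt; print(tcp,pre)
r0=tool()[1]; rd=Rtool([0,0,-1],ang(-35))
plan([([.35,-.36,.27],tilt(0,90)*R.identity() if 0 else Rtool([0,0,-1],ang(-50))),([.47,-.08,.29],rd),(pre+[0,0,.03],Rg),(pre,Rg),(tcp,Rg)])
E
python3 p1.py
```

```text
[0.49158738 0.29707539 0.01323423] [0.47001264 0.22470436 0.10649174]
[ 194 -161  -39] [ -0.1  -0.  -18.5]
[ 272 -137  -20] [  0.   0. -15.]
[ 250 -175  154] [  6.3  38.7 -17.7]
[-19   0  23] [0. 0. 0.]
[  0   0 120] [0. 0. 0.]
```

Request:
move_arm(commands="39 -32 -8 0 0 -4 1;78 -64 -16 0 0 -8 1;117 -97 -24 0 0 -11 1;156 -129 -31 0 0 -15 1;194 -161 -39 0 0 -18.5 1")

```text
t: 0.72
tcp_pos: [0.3508, -0.359, 0.2702]
tool_rot: [0.939, 0.343, 0.0, -0.0]
force: [-0.2, 0.2, 0.1]
finger_gap: 0.998
gripper_force: 0.0
```

Request:
move_arm(commands="54 -27 -4 0 0 -3 1;109 -55 -8 0 0 -6 1;163 -82 -12 0 0 -9 1;218 -110 -16 0 0 -12 1;272 -137 -20 0 0 -15 1")

```text
t: 1.35
tcp_pos: [0.4711, -0.079, 0.2903]
tool_rot: [0.887, 0.462, -0.0, -0.0]
force: [0.8, -0.7, -0.7]
finger_gap: 0.999
gripper_force: 0.0
```

```bash
python3 p1.py; python3 -c "
from h import *
print(telemetry.sense())"
```

```text
[0.49158738 0.29707539 0.01323423] [0.47001264 0.22470436 0.10649174]
[-300   62   20] [-0.   0.  15.1]
[ 272 -137  -20] [  0.   0. -15.]
[ 250 -175  154] [  6.3  38.7 -17.7]
[-19   0  23] [0. 0. 0.]
[  0   0 120] [0. 0. 0.]
{'t': 1.35, 'q': array([-4.00630995e-01,  2.53315915e-01,  1.71367752e+00, -3.31194264e-05,
        1.17473722e+00,  2.09085738e-01]), 'qd': array([ 1.04921809e+00,  9.73718555e-02, -2.49829786e-01, -4.26123982e-04,
        1.35534761e-01,  6.25010721e-01]), 'tau': array([ -3.45717095, -32.58878946, -16.10736251,   0.0368452 ,
         0.1558953 ,  -0.41338278]), 'tcp_pos': array([ 0.47113883, -0.07900929,  0.29031167]), 'tool_rot': array([ 8.86742571e-01,  4.62263570e-01, -5.56890938e-05, -4.35143031e-05]), 'force': array([ 0.80286435, -0.67224953, -0.66949398]), 'ft_torque': array([-0.08117315, -0.02761842, -0.02109955]), 'gripper_force': 0.0, 'finger_gap': 0.999094228081231}
```

Request:
move_arm(commands="50 -35 31 1 8 -4 1;100 -70 62 2.5 16 -7 1;150 -105 93 4 23 -11 1;200 -140 123 5 31 -14 1;250 -175 154 6.3 38.7 -17.7 1")

```text
t: 1.98
tcp_pos: [0.4708, 0.1951, 0.1515]
tool_rot: [0.758, 0.563, 0.265, -0.198]
force: [1.4, 0.4, -0.1]
finger_gap: 1.004
gripper_force: 0.0
```

```bash
cat > p2.py <<'E'
from h import *
exec(open('p1.py').read().split('r0=')[0])
st=telemetry.sense();print(st['q'].round(2),st['tcp_pos'].round(3))
plan([(pre,Rg),(tcp,Rg)])
s=snap('top','t1');im=s['image'][190:350,140:340];cv2.imwrite('pics/t1c.png',cv2.resize(im,(750,600))[:,:,::-1])
E
python3 p2.py
```

```text
[0.49158738 0.29707539 0.01323423] [0.47001264 0.22470436 0.10649174]
[-0.23  0.54  2.07  1.04  0.81 -0.79] [0.471 0.195 0.152]
[-6 -9 53] [ 0.   0.4 -0.2]
[  0   0 120] [0. 0. 0.]
```

View pics/t1c.png

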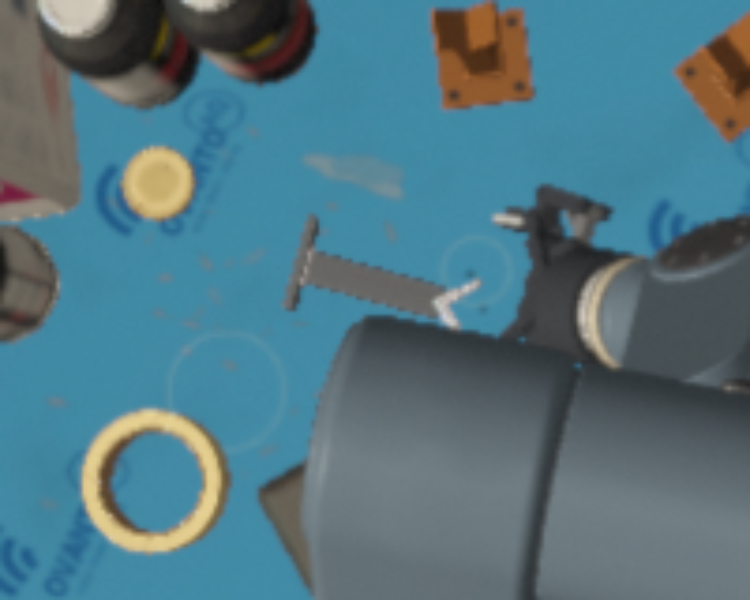

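The crop shows the gripper open above the V end, with the fallen stand's post at (305,265) to (450,295), untouched and in line. I'll move down onto it.

Request:
move_arm(commands="-3 -5 30 0 0.2 0 1;-6 -9 60 0 0.4 -0.2 1;-6 -9 95 0 0.4 -0.2 1;-6 -9 130 0 0.4 -0.2 1;-6 -9 145 0 0.4 -0.2 1")

```text
t: 2.65
tcp_pos: [0.4865, 0.2792, 0.033]
tool_rot: [0.756, 0.563, 0.266, -0.2]
force: [0.2, -0.6, -0.4]
finger_gap: 1.002
gripper_force: 0.0
```

```bash
cat > p3.py <<'E'
from h import *
exec(open('p1.py').read().split('r0=')[0])
st=telemetry.sense();print(st['q'].round(2),st['tcp_pos'].round(3),st['force'].round(1))
plan([(tcp,Rg)])
s=snap('side','s1');im=s['image'][250:410,230:430];cv2.imwrite('pics/s1c.png',cv2.resize(im,(750,600))[:,:,::-1])
E
python3 p3.py
```

```text
[0.49158738 0.29707539 0.01323423] [0.47001264 0.22470436 0.10649174]
[-0.02  0.83  2.03  1.47  0.65 -1.11] [0.486 0.279 0.033] [ 0.2 -0.6 -0.4]
[ 2  0 27] [-0.1  0.2 -0.1]
```

View pics/s1c.png

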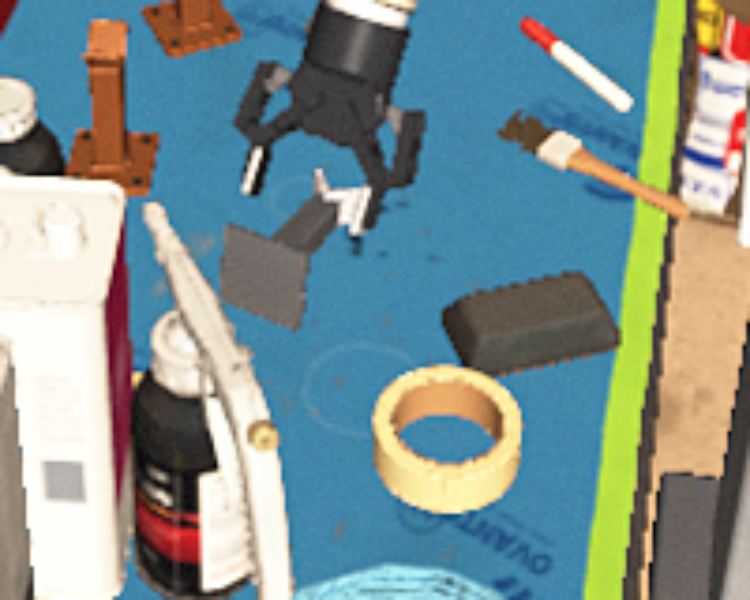

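The side crop shows the fingers straddling the post, left tip at (250,185) and right tip at (375,215), with nothing touching. I'll go the last 27 mm and close.

Request:
move_arm(commands="1 0 14 0 0 0 1;2 0 27 0 0.2 0 1;2 0 27 0 0.2 0 0.2;2 0 27 0 0.2 0 -0.6;2 0 27 0 0.2 0 -1", grip_force=70)

```text
t: 3.32
tcp_pos: [0.4922, 0.2957, 0.0154]
tool_rot: [0.756, 0.563, 0.268, -0.2]
force: [-0.4, 0.1, 0.2]
finger_gap: 0.376
gripper_force: 0.0
```

Request:
move_arm(commands="0 0 0 0 0 0 -1;0 0 0 0 0 0 -1;0 0 0 0 0 0 -1;0 0 0 0 0 0 -1;0 0 0 0 0 0 -1")

```text
t: 3.95
tcp_pos: [0.4915, 0.296, 0.0156]
tool_rot: [0.756, 0.563, 0.268, -0.2]
force: [-2.9, -2.9, 5.7]
finger_gap: 0.278
gripper_force: 69.1
```

```bash
cat > p4.py <<'E'
from h import *
st=telemetry.sense();print(st['q'].round(2),st['tcp_pos'].round(4),st['force'].round(1),st['finger_gap'],st['gripper_force'])
U=np.array([.4955,-.030,0]);gd=ang(78.8);T=U+.110*gd;print('target foot',T)
p,r=tool();print('tool dir',r.as_matrix().round(2).tolist())
e=[]
# lift 150 straight up, then to above the target, uprighted, then down
Rf=tilt(-101.2,30,1);zt=Rf.as_matrix()[:,2];fin=T+[0,0,.052]+.019*zt
mid=Rtool([0,0,-1],r.as_matrix()[:,1])
plan([(p+[0,0,.17],mid),(fin+[.0,.03,.08],Rf),(fin+[0,0,.015],Rf),(fin,Rf)])
print(fin)
E
python3 p4.py
```

```text
[ 0.01  0.87  2.01  1.54  0.65 -1.15] [0.4915 0.296  0.0156] [-2.9 -2.9  5.7] 0.2776034464496004 69.10289168357849
target foot [0.51686578 0.07790507 0.        ]
tool dir [[0.22, 0.96, 0.18], [0.74, -0.29, 0.6], [0.63, -0.0, -0.78]]
[ 107    0 -132] [ -0.1 -39.1  -0. ]
[-189   80   63] [ -2.8 -60.   -4.9]
[42  6 58] [0. 0. 0.]
[13  0  8] [0. 0. 0.]
[0.51366975 0.06176396 0.0425    ]
```

Request:
move_arm(commands="21 0 -26 0 0 0 -1;43 0 -53 0 -8 0 -1;65 0 -80 0 -18 0 -1;87 0 -107 0 -28 0 -1;107 0 -132 0 -39 0 -1")

```text
t: 4.58
tcp_pos: [0.4854, 0.3043, 0.1494]
tool_rot: [0.78, 0.6, 0.124, -0.128]
force: [-0.6, 2.6, -6.4]
finger_gap: 0.28
gripper_force: 70.1
```

```bash
sed -i 's/^mid=.*/mid=r/; s/(p+\[0,0,.17\],mid),//' p4.py; python3 p4.py
```

```text
[0.18 0.53 1.8  0.51 0.76 0.08] [0.4854 0.3043 0.1494] [-0.6  2.6 -6.4] 0.27959611211662594 70.11571526527405
target foot [0.51686578 0.07790507 0.        ]
tool dir [[0.25, 0.97, 0.04], [0.9, -0.25, 0.35], [0.35, -0.05, -0.94]]
[-194   81  -48] [ -4.1 -80.4  -2.2]
[42  6 58] [0. 0. 0.]
[13  0  8] [0. 0. 0.]
[0.51366975 0.06176396 0.0425    ]
```

Request:
move_arm(commands="7 -1 -20 0 -9 0 -1;14 -2 -38 -1 -18 0 -1;14 -2 -38 -1 -27 -1 -1;14 -2 -38 -2 -36 -1 -1;14 -2 -38 -2 -45 -1 -1")

```text
t: 5.2
tcp_pos: [0.4861, 0.3055, 0.1899]
tool_rot: [0.766, 0.607, -0.171, 0.126]
force: [0.8, -0.6, -7.0]
finger_gap: 0.284
gripper_force: 70.1
```

```bash
python3 p4.py
```

```text
[ 0.52  0.66  1.37 -0.3   1.42  0.84] [0.4861 0.3055 0.1899] [ 0.8 -0.6 -7. ] 0.2838028706401204 70.12653350830078
target foot [0.51686578 0.07790507 0.        ]
tool dir [[0.2, 0.97, -0.11], [0.89, -0.23, -0.4], [-0.41, -0.01, -0.91]]
[-156   77  144] [ -2.  -35.5  -1.1]
[42  6 58] [0. 0. 0.]
[13  0  8] [0. 0. 0.]
[0.51366975 0.06176396 0.0425    ]
```

Request:
move_arm(commands="-31 15 29 0 -7 0 -1;-62 31 58 -1 -14 0 -1;-94 46 86 -1 -21 -1 -1;-125 62 115 -2 -28 -1 -1;-156 77 144 -2 -35.5 -1.1 -1")

```text
t: 5.82
tcp_pos: [0.5146, 0.0912, 0.1202]
tool_rot: [0.67, 0.551, -0.385, 0.316]
force: [-1.0, 0.7, -6.4]
finger_gap: 0.285
gripper_force: 70.5
```

```bash
python3 p4.py; python3 -c "
from h import *
s=snap('side','s2');t=snap('top','t2')
a=cv2.resize(s['image'][160:320,240:400],(400,400));b=cv2.resize(t['image'][180:340,270:430],(400,400))
cv2.imwrite('pics/c2.png',np.hstack([a,b])[:,:,::-1])"
```

```text
[ 0.38  0.91  1.47 -0.81  1.52  0.95] [0.5146 0.0912 0.1202] [-1.   0.7 -6.4] 0.2848477045955092 70.47566056251526
target foot [0.51686578 0.07790507 0.        ]
tool dir [[0.1, 0.98, -0.17], [0.5, -0.19, -0.85], [-0.86, -0.0, -0.5]]
[-2 -1 -1] [-0.  -0.3  0.1]
[42  6 58] [0. 0. 0.]
[13  0  8] [0. 0. 0.]
[0.51366975 0.06176396 0.0425    ]
```

View pics/c2.png

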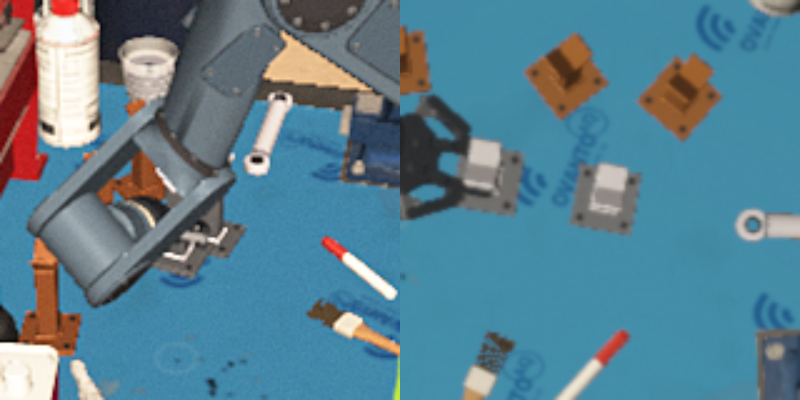

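The right half (top view) shows the held stand upright beside the good one, foot right edge at (520,185), groove nearly in line. The left half shows the wrist clear. I'll lower it.

Request:
move_arm(commands="9 1 12 0 0 0 -1;17 2 24 0 0 0 -1;25 3 36 0 0 0 -1;33 4 48 0 0 0 -1;40 5 57 0 -0.3 0 -1")

```text
t: 6.55
tcp_pos: [0.5139, 0.0617, 0.0587]
tool_rot: [0.669, 0.55, -0.387, 0.318]
force: [0.3, 0.4, -6.6]
finger_gap: 0.278
gripper_force: 70.9
```

```bash
python3 p4.py;python3 -c "
from h import *
t=snap('top','t3')
cv2.imwrite('pics/c3.png',cv2.resize(t['image'][220:290,290:390],(800,560),interpolation=cv2.INTER_CUBIC)[:,:,::-1])"
```

```text
[ 0.34  1.    1.51 -0.86  1.43  1.03] [0.5139 0.0617 0.0587] [ 0.3  0.4 -6.6] 0.2783231750760871 70.8547031879425
target foot [0.51686578 0.07790507 0.        ]
tool dir [[0.1, 0.98, -0.17], [0.49, -0.19, -0.85], [-0.87, -0.0, -0.5]]
[-41  -6 -57] [0.  0.1 0. ]
[42  6 58] [0. 0. 0.]
[13  0  8] [0. 0. 0.]
[0.51366975 0.06176396 0.0425    ]
```

View pics/c3.png

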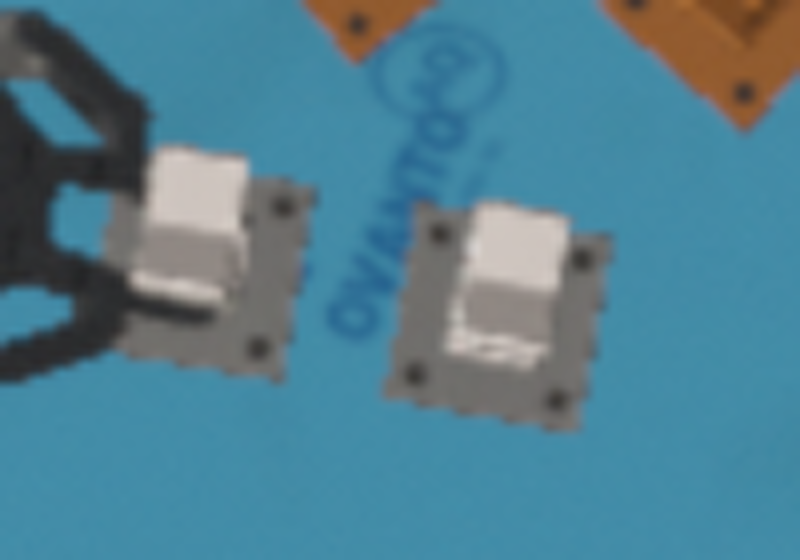

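The crop (8x) shows both Vs. The held one's far leg top edge runs (158,148) to (248,158) with right foot corners (318,188) and (284,382). The upright one's runs (478,200) to (572,215), with corners (613,235) and (577,432). Next I'll compare them.

```bash
python3 -c "
from h import *
t=ld('t3');f=lambda L,z:onz(t,[((u+.5)/8-.5+290,(v+.5)/8-.5+220) for u,v in L],z)
an=lambda a,b:np.degrees(np.arctan2((a-b)[1],(a-b)[0])).round(1)
for n,L,F,h in(('held',[(158,148),(248,158),(140,230),(238,242)],[(318,188),(284,382)],.0162),('up',[(478,200),(572,215),(465,280),(558,297)],[(613,235),(577,432),(385,395),(418,200)],0)):
  a=f(L[:2],.140+h);v=f(L[2:],.1165+h);c=f(F,.008+h)
  print(n,'leg',a[:,:2].round(4).tolist(),an(a[0],a[1]),'valley',v[:,:2].round(4).tolist(),v.mean(0)[:2].round(4),an(v[0],v[1]))
  e=c[0]-c[1];e/=np.linalg.norm(e);n_=np.array([-e[1],e[0],0]);print('  foot c',((c[0]+c[1])/2+.035*n_).round(4),an(c[0],c[1]),c.mean(0).round(4),'leg mid',(a.mean(0)-.0265*e)[:2].round(4))
"
```

```text
held leg [[0.5387, 0.082], [0.5346, 0.0534]] 81.8 valley [[0.5153, 0.0893], [0.5105, 0.0577]] [0.5129 0.0735] 81.2
  foot c [0.5149 0.072  0.0242] -11.6 [0.5078 0.0377 0.0242] leg mid [0.5107 0.0731]
up leg [[0.5208, -0.0201], [0.515, -0.0503]] 79.1 valley [[0.4976, -0.0159], [0.4911, -0.046]] [ 0.4944 -0.0309] 77.8
  foot c [ 0.497  -0.0301  0.008 ] -12.4 [ 0.4968 -0.0308  0.008 ] leg mid [ 0.4921 -0.0295]
```

Request:
move_arm(commands="4 1 0 0.2 0 0.1 -1;8 2 1 0.4 0 0.2 -1;11 2.7 1.7 0.6 0 0.3 -1;13 2.7 1.7 0.6 0 0.35 -1;13.9 2.7 2.2 0.6 0 0.35 -1")

```text
t: 7.22
tcp_pos: [0.5177, 0.066, 0.0482]
tool_rot: [0.672, 0.545, -0.389, 0.317]
force: [-1.3, 0.7, 5.9]
finger_gap: 0.282
gripper_force: 71.4
```

Request:
move_arm(commands="0.4 0 0.3 0 0 0 -1;0.9 0 0.5 0 0 0 -1;1.3 0 0.8 0 0 0 -1;1.7 0 1 0 0 0 -1;1.7 0 1 0 0 0 -1")

```text
t: 7.85
tcp_pos: [0.5177, 0.066, 0.0482]
tool_rot: [0.672, 0.544, -0.39, 0.318]
force: [-1.0, 1.4, 10.7]
finger_gap: 0.284
gripper_force: 71.8
```

Request:
move_arm(commands="0 0 0 0 0 0 -0.35;0 0 0 0 0 0 -0.2;0 0 0 0 0 0 0;0 0 0 0 0 0 0.3;0 0 0 0 0 0 0.6", grip_force=20)

```text
t: 8.48
tcp_pos: [0.5174, 0.0663, 0.0441]
tool_rot: [0.672, 0.546, -0.389, 0.315]
force: [0.7, 0.2, -0.5]
finger_gap: 0.802
gripper_force: 0.0
```

Request:
move_arm(commands="0 0 0 0 0 0 0.8;0 0 -15 0 0 0 0.8;0 0 -40 0 0 0 0.8;0 0 -70 0 0 0 0.8;0 0 -110 0 0 0 0.8")

```text
t: 9.1
tcp_pos: [0.5371, 0.1609, 0.1]
tool_rot: [0.672, 0.546, -0.389, 0.315]
force: [0.2, 0.4, 0.5]
finger_gap: 0.9
gripper_force: 0.0
```

```bash
python3 -c "
from h import *
st=telemetry.sense();print(st['q'].round(2),st['tcp_pos'].round(3),st['finger_gap'])
t=snap('top','t4');s=snap('side','s4')
cv2.imwrite('pics/c4.png',np.hstack([cv2.resize(t['image'][225:285,300:370],(560,480),interpolation=cv2.INTER_CUBIC),cv2.resize(s['image'][190:290,290:340],(240,480))])[:,:,::-1])"
```

```text
[ 0.46  1.    1.3  -0.75  1.64  0.94] [0.537 0.161 0.1  ] 0.8998940479664874
```

View pics/c4.png

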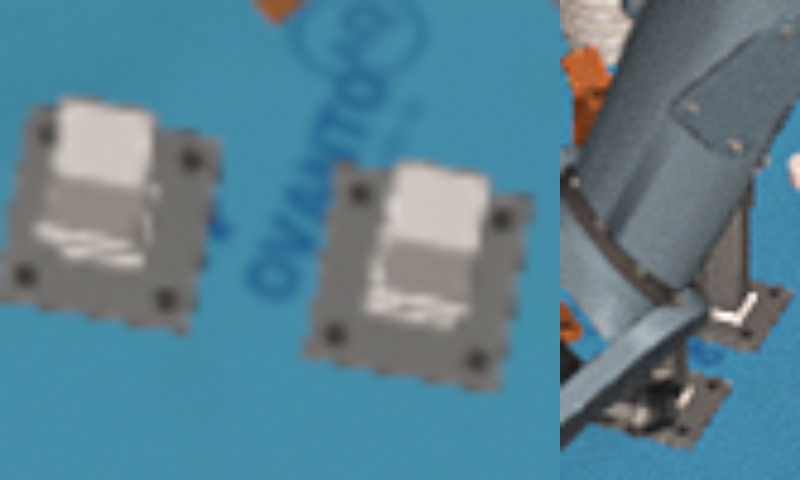

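The crop shows both stands upright. The left one's foot holes are at (47,135), (193,160), (168,299) and (25,275), the right one's at (361,193), (503,219), (478,360) and (336,333). From these I'll get the spacing and alignment, and plan the rod pick.

```bash
cat > p5.py <<'E'
from h import *
t=ld('t4');f=lambda L,z:onz(t,[((u+.5)/8-.5+300,(v+.5)/8-.5+225) for u,v in L],z)
C=[]
for n,L,V in(('left',[(47,135),(193,160),(168,299),(25,275)],[(50,180),(148,193)]),('right',[(361,193),(503,219),(478,360),(336,333)],[(387,241),(482,253)])):
  c=f(L,.008);e=c[0]-c[1]+c[3]-c[2];h=c[0]-c[3]+c[1]-c[2];v=f(V,.1165);d=v[0]-v[1];C.append(c.mean(0))
  print(n,c.mean(0).round(4),'yaw',np.degrees(np.arctan2(e[1],e[0])).round(1),(np.degrees(np.arctan2(h[1],h[0]))+90).round(1),'valley',v.mean(0).round(4),np.degrees(np.arctan2(d[1],d[0])).round(1))
D=C[0]-C[1];print('dist',np.linalg.norm(D),'line',np.degrees(np.arctan2(D[1],D[0])))
E
python3 p5.py
```

```text
left [0.5205 0.0768 0.008 ] yaw 78.6 78.9 valley [0.5181 0.077  0.1165] 80.6
right [ 0.4965 -0.0312  0.008 ] yaw 77.6 78.0 valley [ 0.4948 -0.0319  0.1165] 81.0
dist 0.11060599991090207 line 77.44720871108207
```

Spacing is 110.6 mm and the grooves are in line. I'll pull back and go for the rod.

```bash
cat > p6.py <<'E'
from h import *
rd=Rtool([0,0,-1],ang(-11)); rr=Rtool([0,0,-1],ang(-3.1))
plan([([.53,.19,.22],tilt(-101.2,55,1)),([.53,.15,.29],rd),([.50,-.07,.28],rd),([.4567,-.2745,.15],rr),([.4567,-.2745,.03],rr)])
E
python3 p6.py
```

```text
[-91 -14 -80] [-0.1 24.8 -0.6]
[-72   8 -35] [-0.1 35.  -0.2]
[-222   13   10] [0. 0. 0.]
[-209   -3  130] [ 0.   0.  -7.9]
[  0   0 120] [0. 0. 0.]
```

Request:
move_arm(commands="-18 -3 -16 0 5 0 0.9;-36 -6 -32 0 10 0 0.9;-54 -8 -48 0 15 0 1;-72 -11 -64 0 20 0 1;-91 -14 -80 0 24.8 -0.6 1")

```text
t: 9.82
tcp_pos: [0.5277, 0.1861, 0.2189]
tool_rot: [0.737, 0.604, -0.236, 0.188]
force: [-0.8, 0.1, 0.0]
finger_gap: 0.998
gripper_force: 0.0
```

Request:
move_arm(commands="-14 2 -7 0 7 0 1;-29 3 -14 0 14 0 1;-43 5 -21 0 21 0 1;-58 6 -28 0 28 0 1;-72 8 -35 0 35 0 1")

```text
t: 10.45
tcp_pos: [0.5284, 0.1463, 0.2889]
tool_rot: [0.774, 0.633, -0.003, -0.003]
force: [0.0, -0.5, 0.6]
finger_gap: 0.996
gripper_force: 0.0
```

Request:
move_arm(commands="-44 3 2 0 0 0 1;-89 5 4 0 0 0 1;-133 8 6 0 0 0 1;-178 10 8 0 0 0 1;-222 13 10 0 0 0 1")

```text
t: 11.08
tcp_pos: [0.4965, -0.0749, 0.2789]
tool_rot: [0.774, 0.633, -0.004, -0.002]
force: [1.7, -0.3, -0.6]
finger_gap: 1.003
gripper_force: 0.0
```

```bash
sed -i 's/plan(.*/plan([([.4567,-.2745,.15],rr),([.4567,-.2745,.03],rr)])/' p6.py; python3 p6.py; python3 -c "
from h import *
print(telemetry.sense()['q'].round(2),tool()[0])"
```

```text
[-203    2  130] [-0.5  0.2 -8.4]
[  0   0 120] [0. 0. 0.]
[-0.37  0.31  1.67 -0.01  1.17 -0.17] [ 0.49646634 -0.07485398  0.27891457]
```

Request:
move_arm(commands="-45 0 10 0 0 -2 1;-90 1 30 0 0 -4 1;-135 1 60 -0.2 0 -6 1;-175 2 95 -0.4 0 -8 1;-203 2 130 -0.5 0.2 -8.4 1")

```text
t: 11.7
tcp_pos: [0.4573, -0.2751, 0.1491]
tool_rot: [0.726, 0.688, 0.0, 0.001]
force: [-0.9, -0.0, -0.6]
finger_gap: 0.999
gripper_force: 0.0
```

```bash
python3 p6.py; python3 -c "
from h import *
s=snap('side','s5');t=snap('top','t5')
a=cv2.resize(s['image'][160:260,280:380],(400,400));b=cv2.resize(t['image'][220:320,390:490],(400,400))
cv2.imwrite('pics/c5.png',np.hstack([a,b])[:,:,::-1])"
```

```text
[ 1 -1 -1] [ 0.1  0.1 -0. ]
[  0   0 120] [0. 0. 0.]
```

View pics/c5.png

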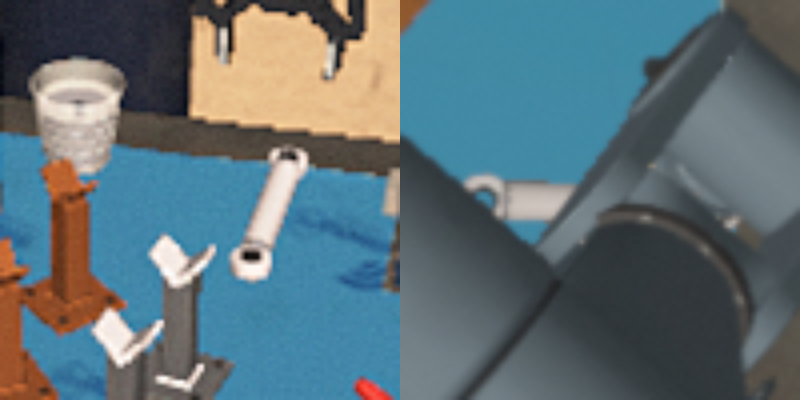

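The left half (side view) shows both stands upright with their Vs in line at (125,340) and (183,262), the rod untouched at (270,210), and the open gripper above it. I'll move down and grip.

Request:
move_arm(commands="1 -1 40 0 0 0 1;1 -1 80 0 0 0 1;1 -1 115 0 0 0 1;1 -1 135 0 0 0 1;1 -1 144 0 0 0 1")

```text
t: 12.42
tcp_pos: [0.4572, -0.2714, 0.0057]
tool_rot: [0.726, 0.688, 0.0, -0.0]
force: [-0.2, 0.4, -1.4]
finger_gap: 1.002
gripper_force: 0.0
```

Request:
move_arm(commands="0 0 0 0 0 0 0.3;0 0 0 0 0 0 -0.3;0 0 0 0 0 0 -0.7;0 0 0 0 0 0 -1;0 0 0 0 0 0 -1", grip_force=60)

```text
t: 13.05
tcp_pos: [0.4574, -0.2728, 0.0071]
tool_rot: [0.726, 0.688, 0.0, 0.001]
force: [-0.1, 0.9, 5.7]
finger_gap: 0.3
gripper_force: 58.7
```

Request:
move_arm(commands="0 0 0 0 0 0 -1;0 0 0 0 0 0 -1;0 0 0 0 0 0 -1;0 0 -5 0 0 0 -1;0 0 -15 0 0 0 -1")

```text
t: 13.68
tcp_pos: [0.4565, -0.272, 0.0209]
tool_rot: [0.726, 0.688, 0.0, -0.0]
force: [-1.0, -0.3, -3.9]
finger_gap: 0.301
gripper_force: 59.3
```

```bash
cat > p7.py <<'E'
from h import *
rp=Rtool([0,0,-1],ang(-12.3)); P=np.array([.5078,.024,0])
a,r=tool();st=telemetry.sense();print(a.round(4),st['force'].round(1),st['q'].round(2))
plan([([.4567,-.272,.235],r),([.485,-.12,.235],rp),(P+[0,0,.235],rp)]);plan([(P+[0,0,.16],rp)])
E
python3 p7.py
```

```text
[ 0.4565 -0.272   0.0209] [-1.  -0.3 -3.9] [-0.75  0.74  1.81  0.    0.59 -0.69]
[   0    0 -214] [0. 0. 0.]
[153  20   0] [-0.  -0.   9.2]
[146  -8   0] [0. 0. 0.]
[ 298   35 -139] [-0.  -0.   9.2]
```

Request:
move_arm(commands="0 0 -30 0 0 0 -1;0 0 -75 0 0 0 -1;0 0 -125 0 0 0 -1;0 0 -175 0 0 0 -1;0 0 -214 0 0 0 -1")

```text
t: 14.3
tcp_pos: [0.4566, -0.272, 0.2372]
tool_rot: [0.726, 0.688, 0.0, 0.001]
force: [0.1, -0.6, -3.9]
finger_gap: 0.299
gripper_force: 59.6
```

Request:
move_arm(commands="25 3 0 0 0 1.5 -1;60 8 0 0 0 3.5 -1;95 12 0 0 0 6 -1;130 17 0 0 0 8 -1;153 20 0 0 0 9.2 -1")

```text
t: 14.92
tcp_pos: [0.4841, -0.1185, 0.2348]
tool_rot: [0.779, 0.627, -0.0, -0.0]
force: [-0.5, -0.1, -3.7]
finger_gap: 0.299
gripper_force: 59.7
```

Request:
move_arm(commands="30 -2 0 0 0 0 -1;65 -4 0 0 0 0 -1;100 -6 0 0 0 0 -1;130 -7 0 0 0 0 -1;146 -8 0 0 0 0 -1")

```text
t: 15.55
tcp_pos: [0.5076, 0.0252, 0.2347]
tool_rot: [0.778, 0.628, -0.0, 0.0]
force: [0.4, 0.1, -4.6]
finger_gap: 0.302
gripper_force: 59.7
```

```bash
python3 p7.py; python3 -c "
from h import *
s=snap('side','s6');t=snap('top','t6')
a=cv2.resize(s['image'][170:270,270:370],(400,400));b=cv2.resize(t['image'][210:310,290:390],(400,400))
cv2.imwrite('pics/c6.png',np.hstack([a,b])[:,:,::-1])"
```

```text
[0.5076 0.0252 0.2347] [ 0.4  0.1 -4.6] [-0.17  0.37  1.72 -0.    1.06  0.04]
[-301   13    0] [0. 0. 0.]
[155  -4   0] [-0.   0.   0.1]
[146  -8   0] [0. 0. 0.]
[-1  0 75] [-0.   0.   0.1]
```

View pics/c6.png

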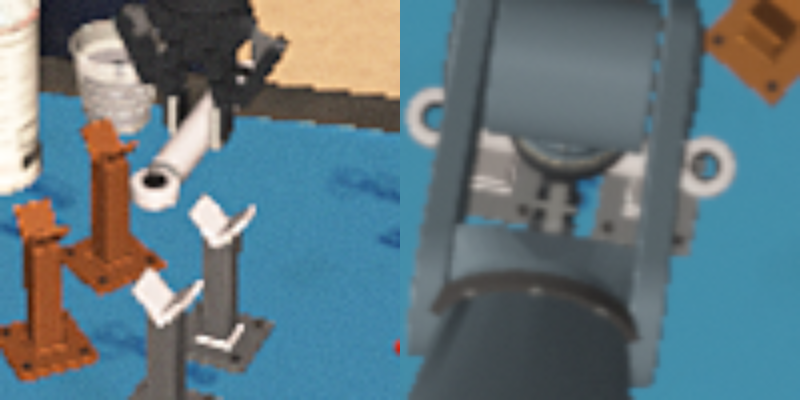

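The crop shows the rod held above both stands, eye holes at (432,117) and (709,165) in the right half. I'll check its middle and direction in world coordinates.

```bash
python3 -c "
from h import *
t=ld('t6');s=ld('s6')
p=onz(t,[(32.5/4-.5+290,117.5/4-.5+210),(309.5/4-.5+290,165.5/4-.5+210)],.2487)
d=p[0]-p[1];print(p.round(4).tolist(),p.mean(0).round(4),np.linalg.norm(d),np.degrees(np.arctan2(d[1],d[0])))
x=np.array([.5075,.0226,.1348]);g=ang(77.7)
print('side: expected V pts', (proj(s,[x+.055*g,x-.055*g])-[270,170])*4)
"
```

```text
[[0.5247, 0.1075, 0.2487], [0.4906, -0.0576, 0.2487]] [0.5077 0.025  0.2487] 0.1685884645774334 78.32749755250194
side: expected V pts [[164.51331986 278.80493308]
 [219.23287524 203.4471901 ]]
```

Request:
move_arm(commands="-2.4 0 25 0 0 0 -1;-2.4 0 50 0 0 0 -1;-2.4 0 70 0 0 0 -1;-2.4 0 85 0 0 0 -1;-2.4 0 92 0 0 0 -1")

```text
t: 16.27
tcp_pos: [0.5077, 0.0207, 0.142]
tool_rot: [0.779, 0.627, -0.0, 0.0]
force: [0.7, 0.3, -3.5]
finger_gap: 0.304
gripper_force: 59.7
```

Request:
move_arm(commands="0 0 3 0 0 0 -1;0 0 6 0 0 0 -1;0 0 8 0 0 0 -1;0 0 10 0 0 0 -1;0 0 11 0 0 0 -1")

```text
t: 16.9
tcp_pos: [0.508, 0.0214, 0.1318]
tool_rot: [0.779, 0.627, 0.0, 0.001]
force: [-0.5, 0.1, -3.4]
finger_gap: 0.303
gripper_force: 59.7
```

Request:
move_arm(commands="0 0 0.5 0 0 0 -1;0 0 1 0 0 0 -1;0 0 1.5 0 0 0 -1;0 0 2 0 0 0 -1;0 0 2 0 0 0 -1")

```text
t: 17.52
tcp_pos: [0.5079, 0.0214, 0.1298]
tool_rot: [0.779, 0.627, 0.0, 0.0]
force: [0.9, 0.7, -2.7]
finger_gap: 0.303
gripper_force: 59.7
```

Request:
move_arm(commands="0 0 0.4 0 0 0 -1;0 0 0.8 0 0 0 -1;0 0 1.2 0 0 0 -1;0 0 1.6 0 0 0 -1;0 0 1.6 0 0 0 -1")

```text
t: 18.15
tcp_pos: [0.508, 0.0214, 0.1287]
tool_rot: [0.779, 0.627, 0.0, 0.001]
force: [-2.4, 1.6, 4.7]
finger_gap: 0.305
gripper_force: 60.5
```

Contact at the expected height. I'll release gently.

Request:
move_arm(commands="0 0 0 0 0 0 -0.35;0 0 0 0 0 0 -0.25;0 0 0 0 0 0 0;0 0 0 0 0 0 0.3;0 0 0 0 0 0 0.6", grip_force=20)

```text
t: 18.77
tcp_pos: [0.5081, 0.0212, 0.1281]
tool_rot: [0.779, 0.627, 0.0, 0.0]
force: [-0.4, -0.7, 0.5]
finger_gap: 0.797
gripper_force: 0.0
```

Request:
move_arm(commands="0 0 0 0 0 0 0.6;0 0 -20 0 0 0 0.6;0 0 -50 0 0 0 0.6;0 0 -90 0 0 0 0.6;0 0 -130 0 0 0 0.6")

```text
t: 19.4
tcp_pos: [0.5076, 0.0214, 0.2592]
tool_rot: [0.779, 0.627, -0.0, 0.0]
force: [0.3, -0.5, -0.0]
finger_gap: 0.797
gripper_force: 0.0
```

Request:
move_arm(commands="-45 0 0 0 0 0 0.6;-90 0 0 0 0 0 0.6;-135 0 0 0 0 0 0.6;-180 0 0 0 0 0 0.6;-200 0 0 0 0 0 0.6")

```text
t: 20.02
tcp_pos: [0.4648, -0.1763, 0.2583]
tool_rot: [0.779, 0.626, -0.0, 0.001]
force: [-0.1, 0.1, -0.2]
finger_gap: 0.799
gripper_force: 0.0
```

```bash
python3 -c "
from h import *
print(telemetry.sense()['force'].round(1))
s=snap('side','s7');t=snap('top','t7')
a=cv2.resize(s['image'][150:290,250:390],(400,400));b=cv2.resize(t['image'][200:300,290:390],(400,400))
cv2.imwrite('pics/c7.png',np.hstack([a,b])[:,:,::-1])"
```

```text
[-0.1  0.1 -0.2]
```

View pics/c7.png

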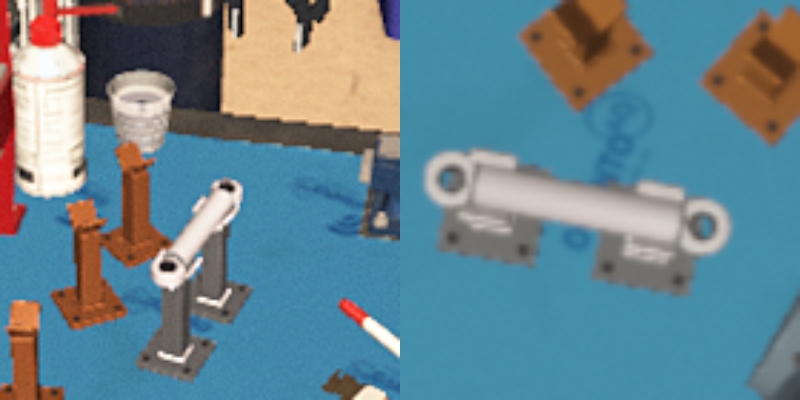

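The picture shows the rod seated in both Vs, its tube from (475,185) to (682,220), both stands upright and the gripper clear.

```bash
python3 -c "
from station import ticket
print(ticket.sign_off())"
```

```text
the job is handed in; nothing more can be done
None
```

The fallen stand is upright about 110.6 mm from the good one with the grooves in line, the rod was set down gently in both Vs about midway, the cup, can and tape were not touched, and the job was handed in at about 20 s.

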